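# Lock the stencil plates into their rack

### The arm

A 7-joint arm with a two-finger parallel gripper is mounted at the origin on the work surface. World frame = base frame: x ahead of the robot, y to its left, z up, the work surface at z = 0. Lengths are in mm, angles in rad, forces in N, time in s.
With the tool pointing down it reaches from about 425 to 875 mm from the base axis. Payload 8.4 kg.
Tool frame: the origin (TCP) lies midway between the tips of the shut fingers; the grasp point (between the pads) lies robot.tcp_to_grasp behind it (robot.tcp_to_grasp is the distance from the TCP to the grasp point, in mm); z points along the fingers, y is the line along which they close (so a half turn about z gives the same grasp; the last joint's range is limited). The gripper opens to 85 mm and grips with 20 to 120 N. Pads are 22 mm wide; open, the fingers measure 114 mm over their backs; the gripper's body (76 mm by 85 mm) begins 54 mm behind the grasp point. The pads swing forward as they close: fully open they stand 13 mm farther back than shut.
Start: joints at [-0.099, 0.333, 0.04, 1.465, -0.013, 1.343, -0.059], TCP at [649.972, -0.012, 231.308] pointing down, gripper open.
Joint ranges: [-2.58, 2.58], [-0.38, 2.09], [-1.3, 1.39], [0.25, 2.4], [-1.5, 4.64], [0.08, 2.09], [-2.65, 2.65]. Speed limits (rad/s): [2.22, 2.22, 2.79, 2.79, 3.14, 3.14, 3.14].

### API

Orientations are given as a rotation vector (axis times angle).
In Python, from rig import robot gives the robot as it stands.
- The arm moves only by the tool servo_tool, never from a script. Its argument "motion" is a list of rows, each a list of 2 entries, a list of its own where there are three numbers: the shift along the world's x, y, z in m, then the turn about the world's z in degrees. A call has 1 to 20 rows; each row shifts and turns the commanded pose from where the row before left it; what a row does not reach is not made up. A row lasts 1/8 s, in which the tool goes at most 62.5 mm and 10.7 degrees, less where a joint would pass 70% of its speed; a pose out of reach is approached as far as the arm can. A call is refused whole if a number of a shift passes 0.0625 or a number of a turn 10.7, either way. A call with a gripper value outside its range is refused whole. "hand" is the closure, from 0 (fully open) to 1 (shut), set as the call begins (left out, the last holds). The fingers move at their own pace and stop on an object; "newtons" is the grip in N (left out, the last holds). Time passes only in rows, so rows that do not move let the fingers close. It gives the time, the measured TCP pose, the force, the opening and the grip force at its end, in the units of the state.
- robot.read_state(): the state, without advancing time (a new reading comes with each control period).
- robot.read_camera(name): name is "scene" or "side" or "wrist"; returns a dict with "frame" (400x640x3 uint8, red, green, blue), "depth" (400x640 float32, mm along the optical axis (not along the pixel's ray), 0 where there is no reading), "fx", "fy", "cx", "cy" (pixels), "R" (3x3) and "t" (3): a world point X has camera coordinates R X + t. Camera axes: x right, y down, z forward; pixel columns grow to the right and rows downward; lengths in mm; the calibration is good to about 2 mm. A picture is of the moment at which its call begins.
- robot.hand_in(): hands the job in; it is judged then, once.
The state is a dict: "time": time; "joint_pos": joint angles; "qd": joint speeds; "tau": joint torques, N m; "position": TCP position; "tool_rot": TCP orientation; "wrist_force": force on the tool from outside, world axes, zero at the start; "moment": the same for the moment, N m; "finger_gap": finger opening in mm; "grip_force": force on a finger pad.
Only numpy, scipy, OpenCV 4.12 (cv2) and the standard library are available. Lean on these libraries where they do the work, as an engineer would, in place of code of your own. Each camera call takes 0.05 s, during which the arm holds its last target. There are 200 camera calls.

### The job

Unhook the red slotted bar of the plate rack and swing it clear of the bays, then slide every white stencil plate that is lying about into a bay of its own, any bay, flat and fully home against the back. Then swing the bar back about its loose bolt until its slot drops over the brass bolt and it lies flat, locking the plates in, and leave the tape, eraser, glue, mug, scissors and ink jar where they are.

Things in the scene. Friction and masses are not known exactly. Their poses are not given: they have to be found in the camera images.
- rack: Fixed plywood rack. Origin: table level, middle of the bays' mouths; x points into the bays, y across them, z up; mouths face -x (world -y, within 0.2 rad). Floor board 6 mm thick, x -46 to 98, y -133 to 133 mm; x<0 is an open apron. Four bays, 43 mm wide, centre lines y=-73.5, -24.5, 24.5, 73.5, from x=0 to a back stop at x=92; 6 mm walls. A plate fully home has its centre at x=47.
- bay1 (a point): Point on the floor (rack z=6 mm) of the bay at rack y=-73.5 mm where the origin of a plate fully home lies. Blue lips along the bay walls (from rack x=10 on, z=16.5 to 20.5 mm) reach 6 mm over both edges of every bay: plates cannot be put in from above, only slid along the floor under the lips (channel 10.5 mm high); the wooden grip passes in the 31 mm gap between the lips.
- bay2 (a point): The same point of the bay at rack y=-24.5 mm
- bay3 (a point): The same point of the bay at rack y=24.5 mm
- bay4 (a point): The same point of the bay at rack y=73.5 mm
- pivot_bolt (a point): Foot of the steel bolt at rack x=-20, y=-116 mm, on the floor board's top (z=6 mm): 10 mm shank, 24 mm head from z=22 to 30 mm. The bar's hole sits loosely on it: the bar swings about it and its free end can be lifted 30 mm, but the head keeps it captive.
- catch_bolt (a point): Foot of the brass bolt at rack x=-20, y=116 mm, on the floor board's top (z=6 mm); 10 mm thick, 15 mm tall (top at z=21 mm), tapered tip, no head: the bar's slot is lifted off it and dropped over it from above.
- bar: Red flat bar, 25 wide, 6 mm thick, loose, about 160 g. Origin: centre of its 13 mm pivot hole, underside; x along it to the free end (x=253 mm). Starts closed: hooked on the brass bolt, its x along rack +y. Lift off, it swings open towards rack -x; clear of all bays at 90 deg or more from closed. Opened, it overhangs the board's edge and its end sinks 6 mm to the table. None while held.
- bar_knob (a point): Foot of the bar's round black knob (18 mm across, 28 mm tall), at bar x=200 mm on the bar's top face, 6 mm above its underside. None while held.
- bar_slot (a point): Centre of the bar's slot, on the underside at bar x=232 mm; the slot is a closed window 26 mm long (along the bar), 15 mm wide. None while held.
- plate1: White stencil plate 1 (3 or 4 alike are present; None if absent or held). Slab 90 long (x) x 40 wide (y) x 8 mm, black marks on top. An upright wooden grip stands on its middle: 14 mm thick (along x), 26 wide (along y), rising 28 mm above the slab's top. Origin: centre of underside, z up. About 110 g; either end may go first. Starts flat on the 2 mm green mat.
- plate2: White stencil plate 2 (3 or 4 alike are present; None if absent or held). Slab 90 long (x) x 40 wide (y) x 8 mm, black marks on top. An upright wooden grip stands on its middle: 14 mm thick (along x), 26 wide (along y), rising 28 mm above the slab's top. Origin: centre of underside, z up. About 110 g; either end may go first. Starts flat on the 2 mm green mat.
- plate3: White stencil plate 3 (3 or 4 alike are present; None if absent or held). Slab 90 long (x) x 40 wide (y) x 8 mm, black marks on top. An upright wooden grip stands on its middle: 14 mm thick (along x), 26 wide (along y), rising 28 mm above the slab's top. Origin: centre of underside, z up. About 110 g; either end may go first. Starts flat on the 2 mm green mat.
- plate4: White stencil plate 4 (3 or 4 alike are present; None if absent or held). Slab 90 long (x) x 40 wide (y) x 8 mm, black marks on top. An upright wooden grip stands on its middle: 14 mm thick (along x), 26 wide (along y), rising 28 mm above the slab's top. Origin: centre of underside, z up. About 110 g; either end may go first. Starts flat on the 2 mm green mat.
- tape: Bystander: blue tape roll, 68 mm across, 22 mm high, lying on the mat; origin under its centre
- eraser: Bystander: red eraser 50 x 24 x 14 mm on the mat; origin under its centre
- glue: Bystander: glue bottle 52 mm across, 110 mm tall; origin under its centre
- mug: Bystander: white mug 80 mm across, 95 mm tall; origin under its centre
- scissors: Bystander: scissors with black handles, about 155 mm long, lying flat
- inkjar: Bystander: ink jar 64 mm across, 60 mm tall; origin under its centre
Mind the look-alikes: they are no part of the job. What is shaped like the plate2 but orange is not meant.

How it is judged (in metres and radians):
On the way, in this order (a step that is already met when the one before it is completed fails the run):
1. the bar is off the brass bolt and swung away (slot at least 100 mm from that bolt) (horizontal distance between bar_slot and catch_bolt above 0.1 m), for 0.2 s.
2. every plate present is fully home in a bay (((distance between plate1 and bay1 below 0.008 m and angle between the x axis of plate1 and the x axis of rack, either way round below 0.06 rad) or (distance between plate1 and bay2 below 0.008 m and angle between the x axis of plate1 and the x axis of rack, either way round below 0.06 rad) or (distance between plate1 and bay3 below 0.008 m and angle between the x axis of plate1 and the x axis of rack, either way round below 0.06 rad) or (distance between plate1 and bay4 below 0.008 m and angle between the x axis of plate1 and the x axis of rack, either way round below 0.06 rad)) and ((distance between plate2 and bay1 below 0.008 m and angle between the x axis of plate2 and the x axis of rack, either way round below 0.06 rad) or (distance between plate2 and bay2 below 0.008 m and angle between the x axis of plate2 and the x axis of rack, either way round below 0.06 rad) or (distance between plate2 and bay3 below 0.008 m and angle between the x axis of plate2 and the x axis of rack, either way round below 0.06 rad) or (distance between plate2 and bay4 below 0.008 m and angle between the x axis of plate2 and the x axis of rack, either way round below 0.06 rad)) and ((distance between plate3 and bay1 below 0.008 m and angle between the x axis of plate3 and the x axis of rack, either way round below 0.06 rad) or (distance between plate3 and bay2 below 0.008 m and angle between the x axis of plate3 and the x axis of rack, either way round below 0.06 rad) or (distance between plate3 and bay3 below 0.008 m and angle between the x axis of plate3 and the x axis of rack, either way round below 0.06 rad) or (distance between plate3 and bay4 below 0.008 m and angle between the x axis of plate3 and the x axis of rack, either way round below 0.06 rad)) and ((distance between plate4 and bay1 below 0.008 m and angle between the x axis of plate4 and the x axis of rack, either way round below 0.06 rad) or (distance between plate4 and bay2 below 0.008 m and angle between the x axis of plate4 and the x axis of rack, either way round below 0.06 rad) or (distance between plate4 and bay3 below 0.008 m and angle between the x axis of plate4 and the x axis of rack, either way round below 0.06 rad) or (distance between plate4 and bay4 below 0.008 m and angle between the x axis of plate4 and the x axis of rack, either way round below 0.06 rad))), for 0.2 s.
At the end, for the whole second after the job is handed in: Every plate present rests in a bay within 8 mm of fully home and lined up with it; the bar's slot is over the brass bolt (slot centre within 12 mm of it, less than 5 mm above the board) with the bar flat (within 0.03 rad); all at rest (all of step 2 and horizontal distance between bar_slot and catch_bolt below 0.012 m and z of bar_slot in the frame of rack below 0.011 m and angle between bar's own z axis and vertical below 0.03 rad and linear speed of each of bar, plate1, plate2, plate3, plate4 below 0.02 m/s); the robot touches nothing.
It fails at once if a bystander (tape, eraser, glue, mug, scissors, ink jar) is shifted by more than 50 mm (distance of any of tape, eraser, glue, mug, scissors, inkjar from where it was at the start of the episode above 0.05 m).
Of plate1, plate2, plate3, plate4 only 3 to 4 are there at a start; the rules pass over those that are not, and their reading is None.
At some moment in a run one of plate1, plate2, plate3, plate4 may be knocked a few centimetres aside while the robot is not near it.
Once in a run the grip may slacken for a moment while it holds something.
It also fails if it takes over 210 s, if anything falls off the work surface, if the arm or the gripper's body presses on something with over 40 N, if the wrist force passes 120 N, or if a joint passes its speed limit or range.

## Working session

There is one attempt and no reset: what is moved stays moved. The work goes in short steps, Python scripts to look and compute and a tool call to move; the robot and the scene stay as the last step left them, time stands still between calls to the robot, and variables do not carry over. Pictures are saved under pics/ and viewed, at most 17 in all, crops included, and the job is handed in when it is done.

Besides the shell and the picture viewer there is one more tool, called after "Call:" in YAML: its name, and indented under it one key for each argument. servo_tool: Moves the arm, as the interface text tells. Its arguments: {"type":"object","properties":{"motion":{"type":"array","items":{"type":"array"}},"hand":{"type":"number"},"newtons":{"type":"number"}},"required":["motion"]}

```bash
ls; mkdir -p pics; cat > h.py <<'E'
import numpy as np,cv2
from rig import robot
def shot(n,f):
    c=robot.read_camera(n); np.savez('pics/'+f+'.npz',**{k:np.array(v) for k,v in c.items()})
    cv2.imwrite('pics/'+f+'.png',cv2.cvtColor(c['frame'],cv2.COLOR_RGB2BGR)); return c
def load(f): return dict(np.load('pics/'+f+'.npz'))
def px(c,u,v,z=None):
    r=np.array([(u-c['cx'])/c['fx'],(v-c['cy'])/c['fy'],1.]); R=np.array(c['R']);t=np.array(c['t'])
    if z is None: return R.T@(r*c['depth'][int(round(v)),int(round(u))]-t)
    o=-R.T@t; d=R.T@r; return o+d*(z-o[2])/d[2]
def cloud(c):
    v,u=np.mgrid[:400,:640]; d=c['depth']; P=np.stack([(u-c['cx'])/c['fx']*d,(v-c['cy'])/c['fy']*d,d],-1)
    return (P-np.array(c['t']))@np.array(c['R'])
E
python3 - <<'E'
from h import *
for n in('scene','side'):
    c=shot(n,n+'0'); print(n,-np.array(c['R']).T@np.array(c['t']))
s=robot.read_state();print(s,robot.tcp_to_grasp)
E
```

```text
pics
scene [772.42233385 550.2823063  848.21459161]
side [ 297.1929829  -828.59863118 1101.8303635 ]
{'time': 0.1, 'joint_pos': array([-0.09921939,  0.33383692,  0.03988829,  1.4661772 , -0.01340061,
        1.34326354, -0.05850472]), 'qd': array([ 0.00142169, -0.00213205, -0.000111  , -0.00221055,  0.00061823,
        0.00090996, -0.000298  ]), 'tau': array([ 3.76442753e-03, -6.60015249e+01,  1.37005594e+00, -4.06471324e+01,
        1.68957113e-02,  9.04385961e-03,  1.07212072e-04]), 'position': array([ 6.49603271e+02, -2.06261941e-02,  2.30515294e+02]), 'tool_rot': array([-2.22079982e+00, -2.22076615e+00,  1.68181588e-03]), 'wrist_force': array([-0.51789691,  0.42185268, -0.2265686 ]), 'moment': array([0.02297366, 0.02998194, 0.01831053]), 'grip_force': 0.0, 'finger_gap': 85.38311390252429} 18.700000000000003
```

View pics/scene0.png

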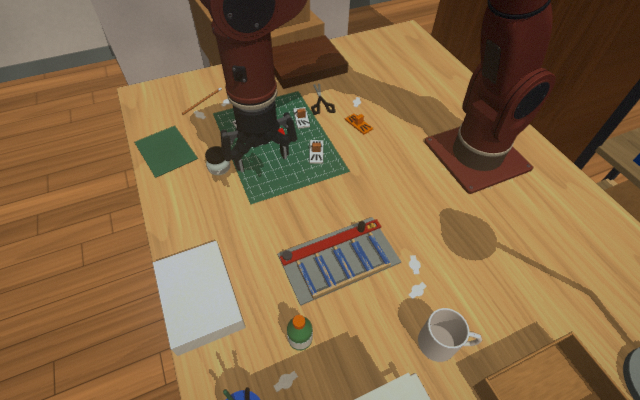

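View pics/side0.png

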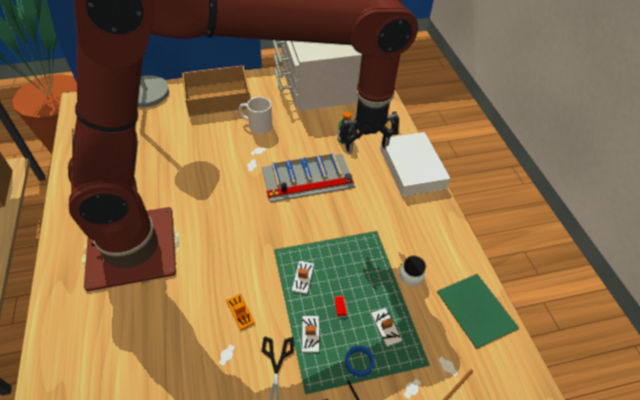

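The side view shows three white plates at (303,277), (311,333) and (385,325). The orange look-alike is at (240,311) and the red eraser at (341,305). The bar lies at (265..352,185), with its knob at (283,188). I'll check these in enlarged crops.

```bash
python3 - <<'E'
from h import *
c=load('side0'); im=cv2.imread('pics/side0.png')
a=cv2.resize(im[230:370,215:435],None,fx=3.6,fy=3.6,interpolation=cv2.INTER_CUBIC)
cv2.imwrite('pics/c1.png',a)
s=load('scene0'); im=cv2.imread('pics/scene0.png')
cv2.imwrite('pics/c2.png',cv2.resize(im[205:310,265:415],None,fx=5,fy=5,interpolation=cv2.INTER_CUBIC))
for n,u,v in [('p1',303,277),('p2',311,333),('p3',385,325),('orange',240,311),('eraser',341,305),('tape',360,362),('sc',277,350),('ink',413,270),('glue',346,120)]: print(n,px(c,u,v).round())
P=cloud(c); H=cv2.cvtColor(c['frame'],cv2.COLOR_RGB2HSV)
w=(H[...,1]<50)&(H[...,2]>150)&(P[...,2]<25)&(P[...,2]>5)
n,l,st,ce=cv2.connectedComponentsWithStats(w.astype(np.uint8))
for i in range(1,n):
    if st[i,4]>60:
        q=P[l==i]; print(ce[i].round(),st[i,4],q.mean(0).round(),cv2.minAreaRect(q[:,:2].astype(np.float32)))
E
```

```text
p1 [ 439. -203.   14.]
p2 [ 424. -360.   20.]
p3 [ 600. -384.   33.]
orange [ 266. -264.   16.]
eraser [ 515. -301.   13.]
tape [ 522. -447.    2.]
sc [ 338. -376.    0.]
ink [ 711. -267.   57.]
glue [588.   3. 347.]
[303. 277.] 268 [ 439. -200.    9.] ((438.8481140136719, -196.6031951904297), (91.22109985351562, 41.639808654785156), 66.03990936279297)
[379. 313.] 85 [ 601. -340.    9.] ((604.5001220703125, -341.9045104980469), (40.66173553466797, 21.22686767578125), 10.862505912780762)
[385. 327.] 147 [ 605. -379.    9.] ((607.7359619140625, -377.65557861328125), (38.94235610961914, 50.339134216308594), 7.789691925048828)
[310. 334.] 338 [ 423. -358.    9.] ((423.3221130371094, -353.89068603515625), (90.76288604736328, 38.59857940673828), 76.50407409667969)
[392. 341.] 68 [ 610. -416.    9.] ((612.0416870117188, -417.88201904296875), (15.055737495422363, 36.70465087890625), 82.74710083007812)
```

View pics/c1.png

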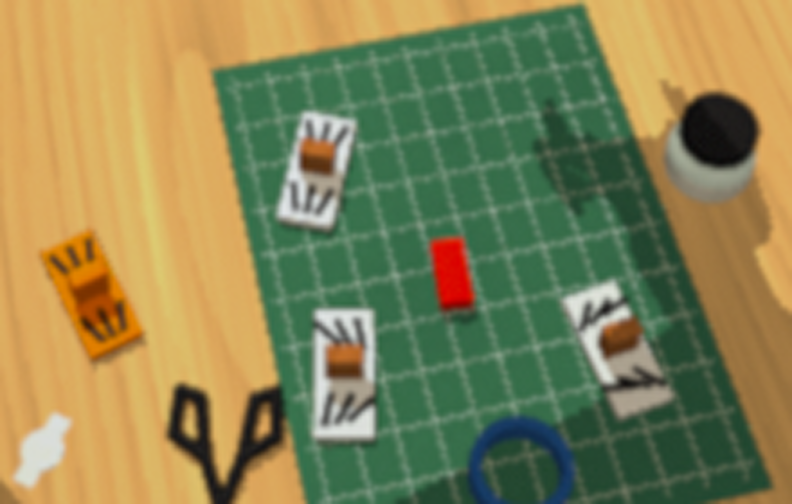

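View pics/c2.png

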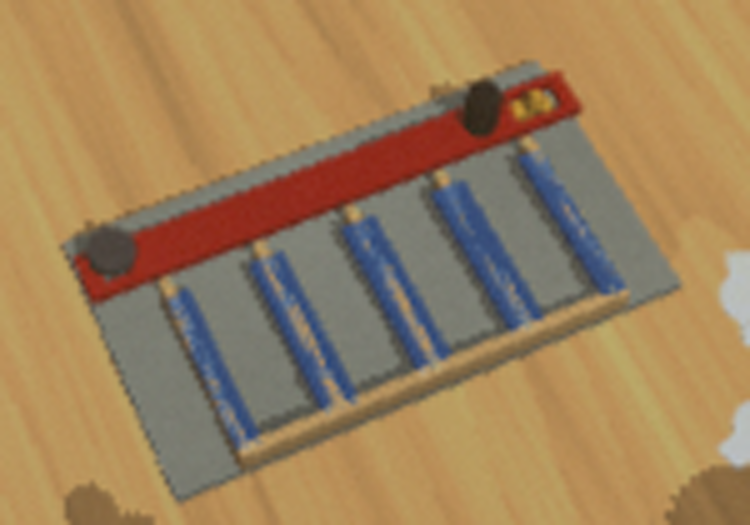

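The crops confirm the choice: three white plates with wooden grips, while the orange plate lies off the mat. The bar is closed, with its pivot head at (111,249), brass bolt at (533,102) and knob at (482,108) in the crop. Next I'll fit the rack pose.

```bash
python3 - <<'E'
from h import *
from scipy.optimize import least_squares
c=load('scene0'); 
obs=[((111,247),(-20,-116,30)),((535,100),(-20,116,21)),((63,247),(-46,-133,6)),((540,63),(-46,133,6)),((682,288),(98,133,6)),((180,499),(98,-133,6))]
u=np.array([[265+a/5,205+b/5] for (a,b),_ in obs])-.4; m=np.array([p for _,p in obs],float)
W=np.array([px(c,*a,z=p[2]) for a,p in zip(u,m)])
def rk(q): 
    C,S=np.cos(q[2]),np.sin(q[2]); return np.c_[q[0]+C*m[:,0]-S*m[:,1],q[1]+S*m[:,0]+C*m[:,1]]
f=least_squares(lambda q:(rk(q)-W[:,:2]).ravel(),[500,-50,1.57]); print(f.x,f.fun.reshape(-1,2).round(1))
print('knob',px(c,265+483/5,205+90/5,40))
E
```

```text
[532.1739588  127.85494117   1.57839531] [[ 0.3  1.9]
 [-2.5 -1.3]
 [-0.4 -1.6]
 [ 0.6  0. ]
 [-0.6  0.2]
 [ 2.5  0.8]]
knob [447.59025319 104.34998919  40.        ]
```

Call:
servo_tool:
  motion:
    - [[-0.0224,0.0119,-0.009],-10]
    - [[-0.0224,0.0119,-0.009],-10]
    - [[-0.0224,0.0119,-0.009],-10]
    - [[-0.0224,0.0119,-0.009],-10]
    - [[-0.0224,0.0119,-0.009],-10]
    - [[-0.0224,0.0119,-0.009],-10]
    - [[-0.0224,0.0119,-0.009],-10]
    - [[-0.0224,0.0119,-0.009],-10]
    - [[-0.0224,0.0119,-0.009],-10]
    - [[0,0,0],0]
    - [[0,0,0],0]
  hand: 0.2

```text
time: 1.48
position: [448.9, 106.8, 150.6]
tool_rot: [-3.142, -0.004, -0.001]
wrist_force: [-0.7, -0.5, -1.0]
finger_gap: 68.2
grip_force: 0.0
```

```bash
python3 - <<'E'
from h import *
c=shot('wrist','w1'); s=robot.read_state(); print(s['position'],s['tool_rot'],s['joint_pos'],s['finger_gap'])
cv2.imwrite('pics/w1b.png',cv2.resize(cv2.imread('pics/w1.png'),None,fx=1.25,fy=1.25))
E
```

```text
[449.14114859 106.68463421 150.61319591] [-3.14154827e+00 -2.66626263e-03 -1.07598627e-03] [-3.75891885e-01  1.25421943e-02  4.64922206e-02  2.01182793e+00
 -4.48052662e-04  1.11657386e+00 -1.89830596e+00] 68.33413903499387
```

View pics/w1b.png

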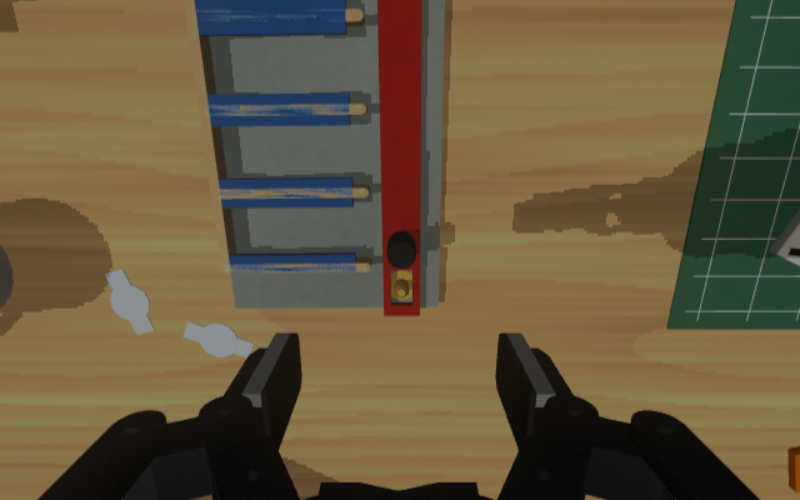

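```bash
python3 - <<'E'
from h import *
c=load('w1'); q=(532.2,127.9,1.5784)
def R(u,v,z):
    p=px(c,u/1.25,v/1.25,z); d=p[:2]-q[:2]; C,S=np.cos(q[2]),np.sin(q[2]); return p.round(1),np.array([C*d[0]+S*d[1],-S*d[0]+C*d[1]]).round(1)
for n,u,v,z in [('knobtop',402,246,40),('bolt',402,288,21),('lip98 (10,98)',356,263,20.5),('lip49',358.5,192.5,20.5),('lip0',351,109,20.5),('lip-49',346,17,20.5),('corner -46,133',439,308,6),('-46 top',448,0,6),('bar-7.5 free end 12',402,314.5,12)]: print(n,*R(u,v,z))
E
```

```text
knobtop [454.5 104.6  40. ] [-22.7  77.8]
bolt [420.  104.2  21. ] [-22.8 112.3]
lip98 (10,98) [437.2 134.2  20.5] [ 7. 95.]
lip49 [483.1 131.4  20.5] [ 3.9 49.1]
lip0 [531.9 134.6  20.5] [6.7 0.3]
lip-49 [579.7 136.   20.5] [  7.7 -47.6]
corner -46,133 [398.9  77.8   6. ] [-49.1 133.7]
-46 top [591.3  78.8   6. ] [-49.5 -58.8]
bar-7.5 free end 12 [396.6 104.   12. ] [-22.9 135.8]
```

Call:
servo_tool:
  motion:
    - [[0,-0.002,-0.04],0]
    - [[0,0,-0.04],0]
    - [[0,0,0],0]
    - [[0,0,0],0]
  hand: 0.65

```text
time: 2.02
position: [449.5, 105.1, 71.6]
tool_rot: [-3.141, -0.0, -0.002]
wrist_force: [-0.0, 0.3, 0.5]
finger_gap: 29.8
grip_force: 0.0
```

```bash
python3 - <<'E'
from h import *
c=shot('wrist','w2'); s=robot.read_state(); print(s['position'],s['finger_gap'])
E
```

```text
[449.77008336 105.31909224  72.00002986] 29.69870510072219
```

View pics/w2.png

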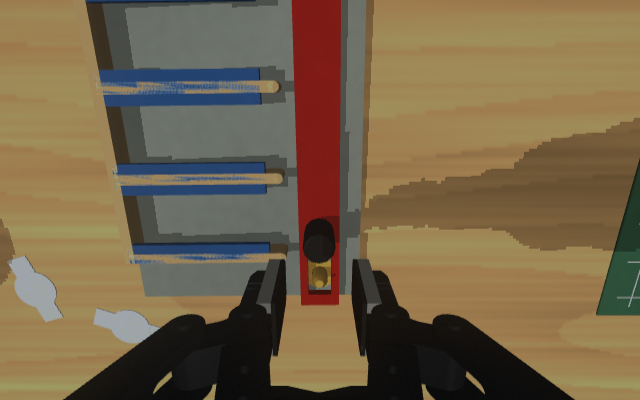

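The knob is centred between the fingers at (319,235). I'll measure its x from this close view.

```bash
python3 - <<'E'
from h import *
c=load('w2'); print('cam',-c['R'].T@c['t'])
print(px(c,319,229,40),px(c,319,253,12),px(c,320,284,21), px(c,320,302,12))
for a in [(319,225),(319,232),(319,240),(319,275)]: print(a,px(c,*a))
E
```

```text
cam [529.18850412 105.3175383  213.36539486]
[460.65106435 104.96811405  40.        ] [433.45744329 104.88752997  12.        ] [416.7547576  104.25892919  21.        ] [398.11006451 104.17762266  12.        ]
(319, 225) [457.48872094 104.94321668  25.83638206]
(319, 232) [457.05513823 104.95607042  35.3225795 ]
(319, 240) [453.94629585 104.95668468  39.02509719]
(319, 275) [420.64344978 104.87513234  16.77272001]
```

Call:
servo_tool:
  motion:
    - [[-0.002,0,-0.03],0]
    - [[0,0,-0.024],0]
    - [[0,0,0],0]
    - [[0,0,0],0]

```text
time: 2.58
position: [447.5, 105.4, 17.9]
tool_rot: [-3.141, 0.0, -0.003]
wrist_force: [-0.7, -0.0, 0.4]
finger_gap: 29.7
grip_force: 0.0
```

Call:
servo_tool:
  motion:
    - [[0,0,0],0]
    - [[0,0,0],0]
    - [[0,0,0],0]
    - [[0,0,0],0]
  hand: 1
  newtons: 50

```text
time: 3.08
position: [447.5, 105.6, 17.9]
tool_rot: [-3.141, -0.0, -0.004]
wrist_force: [-1.3, -0.1, 7.8]
finger_gap: 16.1
grip_force: 48.6
```

Call:
servo_tool:
  motion:
    - [[0,0,0.005],0]
    - [[0,0,0.005],0]
    - [[0,0,0.005],0]
    - [[0,0,0.004],0]
    - [[0,0,0],0]

```text
time: 3.7
position: [446.7, 105.1, 35.6]
tool_rot: [-3.141, 0.0, -0.001]
wrist_force: [2.2, 0.4, -3.4]
finger_gap: 16.0
grip_force: 48.8
```

Call:
servo_tool:
  motion:
    - [[0.0008,-0.0175,0],5]
    - [[0.0023,-0.0174,0],5]
    - [[0.0037,-0.0171,0],5]
    - [[0.0053,-0.0167,0],5]
    - [[0.0067,-0.0162,0],5]
    - [[0.0081,-0.0156,0],5]
    - [[0.0094,-0.0148,0],5]
    - [[0.0107,-0.0139,0],5]
    - [[0,0,0],0]

```text
time: 4.82
position: [495.2, -24.3, 35.6]
tool_rot: [2.952, 1.075, 0.004]
wrist_force: [4.8, 3.2, -3.9]
finger_gap: 15.8
grip_force: 48.9
```

Call:
servo_tool:
  motion:
    - [[0.0119,-0.0129,0],5]
    - [[0.0129,-0.0119,0],5]
    - [[0.0139,-0.0107,0],5]
    - [[0.0148,-0.0094,0],5]
    - [[0.0156,-0.0081,0],5]
    - [[0.0162,-0.0067,0],5]
    - [[0.0167,-0.0053,0],5]
    - [[0.0171,-0.0037,0],5]
    - [[0.0174,-0.0023,0],5]
    - [[0.0175,-0.0008,0],5]
    - [[0.0175,0.0008,0],5]
    - [[0.0174,0.0023,0],5]
    - [[0,0,0],0]

```text
time: 6.45
position: [682.7, -91.7, 34.4]
tool_rot: [-2.018, -2.407, -0.001]
wrist_force: [0.7, 2.6, -3.3]
finger_gap: 16.0
grip_force: 49.0
```

Call:
servo_tool:
  motion:
    - [[0,0,-0.006],0]
    - [[0,0,-0.006],0]
    - [[0,0,-0.006],0]
    - [[0,0,-0.002],0]
    - [[0,0,0],0]

```text
time: 7.08
position: [682.2, -92.9, 15.4]
tool_rot: [-2.02, -2.406, 0.0]
wrist_force: [-0.0, 1.5, 0.3]
finger_gap: 16.1
grip_force: 49.3
```

Call:
servo_tool:
  motion:
    - [[0,0,0],0]
    - [[0,0,0],0]
    - [[0,0,0.03],0]
    - [[0,0,0.05],0]
    - [[0,0,0.05],0]
    - [[0,0,0],0]
  hand: 0.6

```text
time: 7.82
position: [685.0, -93.5, 150.9]
tool_rot: [2.015, 2.401, 0.007]
wrist_force: [-0.8, 0.3, -0.7]
finger_gap: 34.1
grip_force: 0.0
```

```bash
cat >> h.py <<'E'
def plates(c):
    P=cloud(c); H=cv2.cvtColor(c['frame'],cv2.COLOR_RGB2HSV)
    w=(((H[...,1]<70)&(H[...,2]>90))|((H[...,0]<20)&(H[...,1]>80)))&(P[...,2]<45)&(P[...,2]>4)
    n,l,st,ce=cv2.connectedComponentsWithStats(cv2.morphologyEx(w.astype(np.uint8),cv2.MORPH_CLOSE,np.ones((5,5))))
    for i in range(1,n):
        if st[i,4]>100:
            q=P[(l==i)&(P[...,2]<14)&w]
            if len(q)>50: print(ce[i].round(),st[i,4],[np.round(x,1) for x in cv2.minAreaRect(q[:,:2].astype(np.float32))],q[:,2].mean().round(1))
E
python3 - <<'E'
from h import *
c=load('side0')
K=[(563,297),(614,281),(673,400),(620,416)]
p=np.array([px(c,215+a/3.6,230+b/3.6,10) for a,b in K]);print(p.round(),p.mean(0));d=p[2]+p[3]-p[0]-p[1];print(np.degrees(np.arctan2(d[1],d[0])))
c=shot('side','side1');plates(c)
E
```

```text
[[ 584. -336.   10.]
 [ 623. -332.   10.]
 [ 633. -423.   10.]
 [ 595. -426.   10.]] [ 608.74863751 -379.08487541   10.        ]
-83.25268964659804
[596.  41.] 1240 [array([1850.3,  657.5]), array([ 22.4, 665.1]), np.float64(0.2)] 9.4
[215.  84.] 1296 [array([294.2, 665.2]), array([123.3, 253.2]), np.float64(89.0)] 7.0
[321. 100.] 838 [array([652.1, 495.3]), array([138.7, 321.5]), np.float64(59.4)] 8.5
[227. 113.] 1078 [array([328.5, 471.1]), array([135. , 304.4]), np.float64(67.0)] 8.4
[317. 182.] 3773 [array([544.3,  46.3]), array([279.9, 420.5]), np.float64(8.0)] 7.3
[424. 187.] 512 [array([861.2,   7.1]), array([ 34.8, 151.4]), np.float64(85.1)] 8.9
[135. 258.] 3771 [array([ 1.4, -1.9]), array([247.6, 273.3]), np.float64(4.1)] 10.8
[303. 277.] 521 [array([ 441.1, -197.6]), array([96.8, 50.6]), np.float64(62.4)] 9.2
[240. 311.] 550 [array([ 265.7, -257.7]), array([45.5, 95.8]), np.float64(16.6)] 7.8
[340. 305.] 201 [array([ 514.1, -300.2]), array([52.7, 28.3]), np.float64(88.4)] 11.3
[386. 326.] 632 [array([ 610.6, -372.7]), array([ 49.6, 100.7]), np.float64(8.6)] 9.1
[310. 334.] 602 [array([ 423.3, -354.7]), array([90.5, 43.3]), np.float64(76.2)] 9.4
[276. 361.] 698 [array([ 337.9, -413.6]), array([151.5,  76.3]), np.float64(90.0)] 7.4
[458. 384.] 141 [array([ 722.6, -543.3]), array([100.7,  17.3]), np.float64(26.6)] 6.8
```

View pics/side1.png

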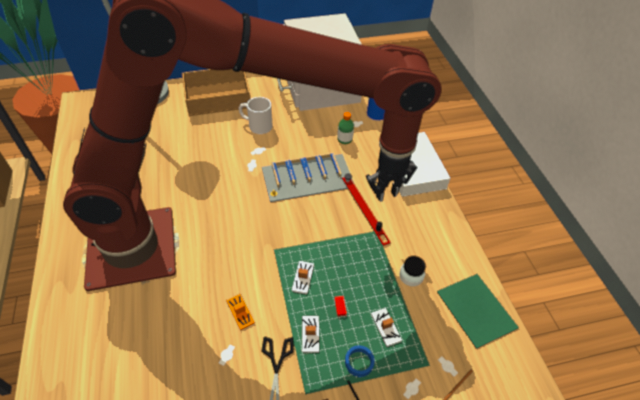

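Now the bar points towards (385,240), clear of the bays, and the three plates are unmoved. I'll go above plate 3.

Call:
servo_tool:
  motion:
    - [[-0.0076,-0.0285,0],-9.3]
    - [[-0.0076,-0.0285,0],-9.3]
    - [[-0.0076,-0.0285,0],-9.3]
    - [[-0.0076,-0.0285,0],-9.3]
    - [[-0.0076,-0.0285,0],-9.3]
    - [[-0.0076,-0.0285,0],-9.3]
    - [[-0.0076,-0.0285,0],-9.3]
    - [[-0.0076,-0.0285,0],-9.3]
    - [[-0.0076,-0.0285,0],-9.3]
    - [[-0.0076,-0.0285,0],-9.3]
    - [[0,0,-0.03],0]
    - [[0,0,0],0]
    - [[0,0,0],0]

```text
time: 9.5
position: [606.4, -377.2, 115.3]
tool_rot: [-3.135, -0.193, 0.001]
wrist_force: [-0.6, 0.2, 0.5]
finger_gap: 34.1
grip_force: 0.0
```

```bash
cat >> h.py <<'E'
def grip(f):
    c=shot('wrist',f); s=robot.read_state(); P=cloud(c); H=cv2.cvtColor(c['frame'],cv2.COLOR_RGB2HSV)
    rv=s['tool_rot']; M=cv2.Rodrigues(np.array(rv))[0]; print('tcp',s['position'].round(1),'yaw',np.degrees(np.arctan2(M[1,1],M[0,1])).round(2),s['finger_gap'])
    d=np.hypot(P[...,0]-s['position'][0],P[...,1]-s['position'][1])<70
    print('floor med z',np.median(P[...,2][d]))
    for nm,m in (('griptop',(P[...,2]>35)&(P[...,2]<41)&(H[...,1]>70)&(H[...,0]<20)),('slab',(P[...,2]>6)&(P[...,2]<14.5)&(H[...,2]>25))):
        q=P[m&d]; 
        if len(q)>30:
            r=cv2.minAreaRect(q[:,:2].astype(np.float32)); print(nm,len(q),q.mean(0).round(1),[np.round(x,1) for x in r])
E
python3 - <<'E'
from h import *
grip('w3')
E
```

```text
tcp [ 606.8 -377.4  115.9] yaw -82.94 33.83811772992311
floor med z 143.89371169995408
griptop 731 [ 610.  -376.8   37. ] [array([ 609.7, -377. ]), array([25. , 13.4]), np.float64(6.9)]
slab 5611 [ 610.5 -376.6    9.2] [array([ 608.8, -377.1]), array([43.9, 90.8]), np.float64(4.8)]
```

View pics/w3.png

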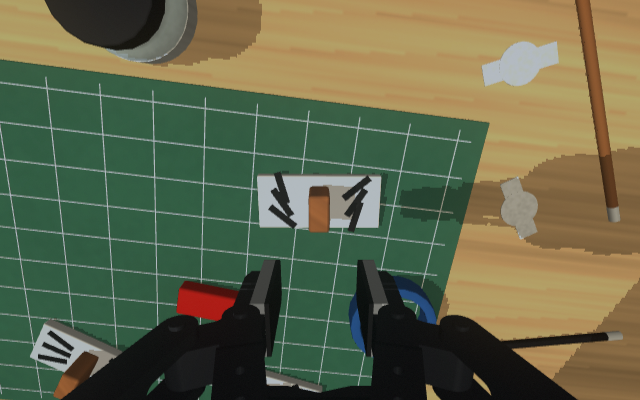

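Call:
servo_tool:
  motion:
    - [[0.003,0.0004,-0.04],0]
    - [[0,0,-0.04],0]
    - [[0,0,-0.022],0]
    - [[0,0,0],0]
    - [[0,0,0],0]

```text
time: 10.18
position: [610.2, -378.1, 15.3]
tool_rot: [3.134, 0.192, 0.003]
wrist_force: [-0.3, -0.3, 0.0]
finger_gap: 34.1
grip_force: 0.0
```

Call:
servo_tool:
  motion:
    - [[0,0,0],0]
    - [[0,0,0],0]
    - [[0,0,0],0]
    - [[0,0,0],0]
  hand: 1
  newtons: 70

```text
time: 10.68
position: [610.2, -378.1, 15.2]
tool_rot: [3.134, 0.192, 0.004]
wrist_force: [-0.1, -0.3, 6.7]
finger_gap: 12.6
grip_force: 70.5
```

Call:
servo_tool:
  motion:
    - [[0,0,0.02],0]
    - [[0,0,0.04],0]
    - [[0,0,0.04],0]
    - [[0,0,0],0]

```text
time: 11.18
position: [611.3, -379.0, 119.1]
tool_rot: [3.132, 0.191, 0.01]
wrist_force: [-0.3, -0.2, -1.4]
finger_gap: 12.1
grip_force: 69.5
```

Call:
servo_tool:
  motion:
    - [[-0.0054,0.0444,0],-0.67]
    - [[-0.0054,0.0444,0],-0.67]
    - [[-0.0054,0.0444,0],-0.67]
    - [[-0.0054,0.0444,0],-0.67]
    - [[-0.0054,0.0444,0],-0.67]
    - [[-0.0054,0.0444,0],-0.67]
    - [[-0.0054,0.0444,0],-0.67]
    - [[-0.0054,0.0444,0],-0.67]
    - [[-0.0054,0.0444,0],-0.67]
    - [[-0.0054,0.0444,0],-0.67]
    - [[0,0,-0.03],0]
    - [[0,0,0],0]
    - [[0,0,0],0]

```text
time: 12.8
position: [555.5, 65.7, 84.0]
tool_rot: [3.141, 0.006, 0.0]
wrist_force: [0.4, 0.4, -0.3]
finger_gap: 12.6
grip_force: 69.4
```

```bash
python3 - <<'E'
from h import *
c=shot('wrist','w4'); s=robot.read_state(); M=cv2.Rodrigues(np.array(s['tool_rot']))[0]; print(s['position'],np.degrees(np.arctan2(M[1,1],M[0,1])),s['finger_gap'])
cv2.imwrite('pics/w4b.png',cv2.resize(cv2.imread('pics/w4.png'),None,fx=1.25,fy=1.25))
E
```

```text
[555.8461911   65.74541797  84.33402768] -89.78385182252364 12.97791851004077
```

View pics/w4b.png

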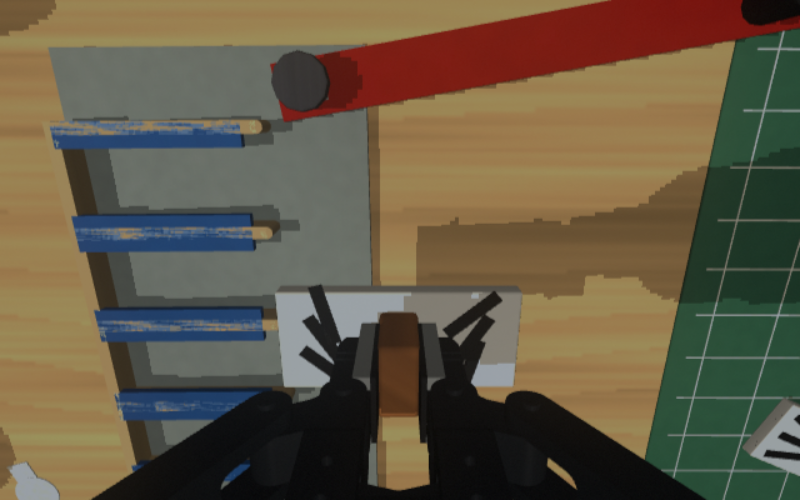

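```bash
python3 - <<'E'
from h import *
from scipy.optimize import least_squares
c=load('w4'); f=lambda u,v,z:px(c,u/1.25,v/1.25,z)
obs=[((243,124),(10,-89,20.5)),((243,147),(10,-107+18,20.5))]
for n,a,b in [('-98',(243,121),(243,147)),('-49',(251,213),(251,250)),('0',(264,307),(264,341)),('-98 far',(58,124),(58,148)),('-49 far',(85,216),(85,251)),('0far',(105,310),(105,342))]:
    A,B=f(*a,20.5),f(*b,20.5); print(n,A[:2].round(1),B[:2].round(1),((A+B)/2)[:2].round(1))
print('pivot head',f(300,81,30),'pole tips 0',f(275,324,16))
print('plate',[f(*a,79.1)[:2].round(1) for a in [(276,292),(521,292),(516,386),(285,386)]])
print('apron edge',f(376,300,6),f(367,120,6), 'bar end')
E
```

```text
-98 [632.3 135. ] [621.1 136.1] [626.7 135.5]
-49 [590.8 135.5] [572.5 137.3] [581.7 136.4]
0 [542.4 133.7] [523.1 135.4] [532.7 134.6]
-98 far [630.7 217.3] [620.3 219.7] [625.5 218.5]
-49 far [589.  214.2] [571.7 218. ] [580.3 216.1]
0far [540.3 214.6] [522.1 218.2] [531.2 216.4]
pivot head [648.33305462 106.67489288  30.        ] pole tips 0 [530.62909728 130.28071485  16.        ]
plate [array([574.8, 109.6]), array([575.2,  21.9]), array([536.1,  20.3]), array([535.7, 109.3])]
apron edge [540.20551806  77.65496201   6.        ] [632.87284503  80.93561176   6.        ] bar end
```

Call:
servo_tool:
  motion:
    - [[0.0024,0,-0.03],0.4]
    - [[0,0,-0.03],0]
    - [[0,0,0],0]
    - [[0,0,0],0]

```text
time: 13.35
position: [558.7, 66.3, 24.8]
tool_rot: [-3.141, -0.018, -0.003]
wrist_force: [0.6, 0.3, -0.6]
finger_gap: 12.4
grip_force: 69.4
```

```bash
cat >> h.py <<'E'
def st():
    s=robot.read_state(); M=cv2.Rodrigues(np.array(s['tool_rot']))[0]; print(s['position'].round(2),np.degrees(np.arctan2(M[1,1],M[0,1])).round(2),'tilt',(M[:2,2]).round(4),s['wrist_force'].round(1),s['finger_gap'].round(1))
E
python3 -c "
from h import *
st()"
```

```text
Traceback (most recent call last):
  File "h.py", line 32, in st
    s=robot.read_state(); M=cv2.Rodrigues(np.array(s['tool_rot']))[0]; print(s['position'].round(2),np.degrees(np.arctan2(M[1,1],M[0,1])).round(2),'tilt',(M[:2,2]).round(4),s['wrist_force'].round(1),s['finger_gap'].round(1))
                                                                                                                                                                                                       ^^^^^^^^^^^^^^^^^^^^^
AttributeError: 'float' object has no attribute 'round'
```

Call:
servo_tool:
  motion:
    - [[-0.0004,0,-0.004],0]
    - [[-0.0001,0.009,0],0]
    - [[-0.0001,0.009,0],0]
    - [[-0.0001,0.009,0],0]
    - [[-0.0001,0.009,0],0]
    - [[0,0,0],0]

```text
time: 14.1
position: [556.8, 103.8, 19.3]
tool_rot: [-3.141, -0.022, 0.0]
wrist_force: [0.3, -0.1, -0.1]
finger_gap: 12.4
grip_force: 69.4
```

Call:
servo_tool:
  motion:
    - [[-0.0001,0.01,0.0003],0]
    - [[-0.0001,0.01,0],0]
    - [[-0.0001,0.01,0],0]
    - [[-0.0001,0.01,0],0]
    - [[-0.0001,0.01,0],0]
    - [[0,0,0],0]

```text
time: 14.85
position: [556.2, 153.8, 19.6]
tool_rot: [-3.141, -0.022, 0.0]
wrist_force: [0.5, -0.6, -0.2]
finger_gap: 13.0
grip_force: 69.4
```

Call:
servo_tool:
  motion:
    - [[-0.0001,0.008,0],0]
    - [[-0.0001,0.006,0],0]
    - [[0,0.003,0],0]
    - [[0,0.002,0],0]
    - [[0,0,0],0]

```text
time: 15.48
position: [556.2, 171.6, 19.6]
tool_rot: [3.141, 0.019, -0.0]
wrist_force: [1.2, -0.1, -1.0]
finger_gap: 12.7
grip_force: 69.4
```

Call:
servo_tool:
  motion:
    - [[0,0.002,0],0]
    - [[0,0.001,0],0]
    - [[0,0,0],0]

```text
time: 15.85
position: [556.2, 173.3, 19.6]
tool_rot: [3.14, 0.018, -0.0]
wrist_force: [-1.0, -5.6, 1.8]
finger_gap: 12.7
grip_force: 69.8
```

Call:
servo_tool:
  motion:
    - [[0,0,0],0]
    - [[0,0,0],0]
    - [[0,0,0],0]
    - [[0,0,0.04],0]
    - [[0,0,0.05],0]
    - [[0,0,0.05],0]
    - [[0,0,0],0]
  hand: 0.65

```text
time: 16.73
position: [558.6, 175.7, 164.3]
tool_rot: [-3.138, -0.019, -0.011]
wrist_force: [0.1, 0.2, -0.4]
finger_gap: 30.2
grip_force: 0.0
```

```bash
sed -i "s/s\['finger_gap'\].round(1))$/s['finger_gap'])/" h.py; python3 - <<'E'
from h import *
st(); grip('w5'); c=shot('side','side2');plates(c)
E
```

```text
[558.62 175.69 164.25] -89.29 tilt [0.0073 0.0034] [ 0.1  0.2 -0.4] 30.175667933220872
tcp [557.3 175.3 161.7] yaw -89.28 29.960979528249432
floor med z 210.25027936210722
griptop 274 [556.9 173.2  40. ] [array([555.3, 173. ]), array([25.7, 13.4]), np.float64(0.7)]
slab 3949 [557.2 169.6  11.5] [array([554. , 162.2]), array([130.3, 112.8]), np.float64(0.8)]
[596.  41.] 1222 [array([1849.4,  660.5]), array([ 21.8, 657.1]), np.float64(0.1)] 9.1
[290.  95.] 411 [array([552.5, 571.1]), array([ 82. , 328.8]), np.float64(2.9)] 6.5
[216.  84.] 1277 [array([311.3, 668. ]), array([132.7, 292.5]), np.float64(88.7)] 7.1
[343.  99.] 359 [array([729.4, 462.5]), array([129.1,  31.7]), np.float64(0.0)] 8.9
[230. 112.] 993 [array([337.3, 473.6]), array([132.5, 293.9]), np.float64(55.1)] 8.6
[317. 181.] 3945 [array([559.1,  66.6]), array([312.1, 471.6]), np.float64(12.4)] 7.4
[409. 176.] 899 [array([817. , 107.6]), array([133.5, 295.7]), np.float64(27.9)] 8.9
[134. 258.] 3684 [array([-4.1, -3. ]), array([247.7, 254.4]), np.float64(2.5)] 10.8
[303. 277.] 509 [array([ 439.4, -197.6]), array([94.2, 54.4]), np.float64(56.3)] 9.2
[239. 310.] 607 [array([ 261.3, -251.8]), array([ 63.2, 110.9]), np.float64(4.9)] 7.7
[340. 306.] 212 [array([ 515. , -303.1]), array([32.4, 59.7]), np.float64(0.0)] 10.7
[310. 334.] 621 [array([ 425. , -351.8]), array([109.5,  51.6]), np.float64(72.5)] 9.2
[276. 361.] 737 [array([ 332.6, -415.8]), array([147.1,  84.4]), np.float64(85.9)] 7.6
[459. 384.] 144 [array([ 727.8, -552. ]), array([104.6,  20.3]), np.float64(26.8)] 6.5
```

Call:
servo_tool:
  motion:
    - [[-0.0112,-0.0442,0],-1.2]
    - [[-0.0112,-0.0442,0],-1.2]
    - [[-0.0112,-0.0442,0],-1.2]
    - [[-0.0112,-0.0442,0],-1.2]
    - [[-0.0112,-0.0442,0],-1.2]
    - [[-0.0112,-0.0442,0],-1.2]
    - [[-0.0112,-0.0442,0],-1.2]
    - [[-0.0112,-0.0442,0],-1.2]
    - [[-0.0112,-0.0442,0],-1.2]
    - [[-0.0112,-0.0442,0],-1.2]
    - [[-0.0112,-0.0442,-0.02],-1.2]
    - [[-0.0112,-0.0442,-0.02],-1.2]
    - [[0,0,0],0]
    - [[0,0,0],0]

```text
time: 18.58
position: [421.4, -355.1, 118.4]
tool_rot: [-3.118, 0.375, 0.003]
wrist_force: [1.1, 0.9, 0.4]
finger_gap: 29.7
grip_force: 0.0
```

```bash
python3 - <<'E'
from h import *
grip('w6')
E
```

```text
tcp [ 422.  -354.7  118.9] yaw -103.63 29.775864315607752
floor med z 149.89360662318842
griptop 724 [ 424.8 -353.8   37. ] [array([ 424.3, -353.9]), array([13.6, 25.9]), np.float64(75.7)]
slab 6314 [ 417.9 -356.4    9.1] [array([ 401.4, -352.2]), array([97. , 85.2]), np.float64(77.7)]
```

Call:
servo_tool:
  motion:
    - [[0.0025,0.0009,-0.04],-0.6]
    - [[0,0,-0.04],0]
    - [[0,0,-0.0235],0]
    - [[0,0,0],0]
    - [[0,0,0],0]

```text
time: 19.25
position: [425.3, -354.8, 17.3]
tool_rot: [3.117, -0.389, 0.002]
wrist_force: [0.1, -0.5, 0.5]
finger_gap: 29.8
grip_force: 0.0
```

Call:
servo_tool:
  motion:
    - [[0,0,0],0]
    - [[0,0,0],0]
    - [[0,0,0],0]
    - [[0,0,0],0]
  hand: 1

```text
time: 19.75
position: [425.4, -355.3, 17.7]
tool_rot: [3.117, -0.391, 0.004]
wrist_force: [-0.4, 1.2, 6.1]
finger_gap: 12.6
grip_force: 69.2
```

Call:
servo_tool:
  motion:
    - [[0,0,0.02],0]
    - [[0,0,0.04],0]
    - [[0,0,0.04],0]
    - [[0,0,0],0]

```text
time: 20.25
position: [426.1, -356.3, 119.8]
tool_rot: [3.115, -0.391, 0.01]
wrist_force: [1.0, -0.2, -2.0]
finger_gap: 12.6
grip_force: 68.3
```

Call:
servo_tool:
  motion:
    - [[0.0083,0.0422,0],1.5]
    - [[0.0083,0.0422,0],1.5]
    - [[0.0083,0.0422,0],1.5]
    - [[0.0083,0.0422,0],1.5]
    - [[0.0083,0.0422,0],1.5]
    - [[0.0083,0.0422,0],1.5]
    - [[0.0083,0.0422,0],1.5]
    - [[0.0083,0.0422,0],1.5]
    - [[0.0083,0.0422,0],1.5]
    - [[0.0083,0.0422,0],1.5]
    - [[0,0,-0.035],0]
    - [[0,0,0],0]
    - [[0,0,0],0]

```text
time: 21.88
position: [507.3, 66.4, 81.6]
tool_rot: [3.141, 0.017, -0.0]
wrist_force: [-0.1, 0.4, -1.3]
finger_gap: 12.6
grip_force: 68.4
```

```bash
python3 - <<'E'
from h import *
c=shot('wrist','w7'); st()
cv2.imwrite('pics/w7b.png',cv2.resize(cv2.imread('pics/w7.png'),None,fx=1.25,fy=1.25))
E
```

```text
[507.75  66.45  82.06] -89.38 tilt [0.001  0.0002] [ 0.5 -0.4 -0.6] 12.31921725179769
```

View pics/w7b.png

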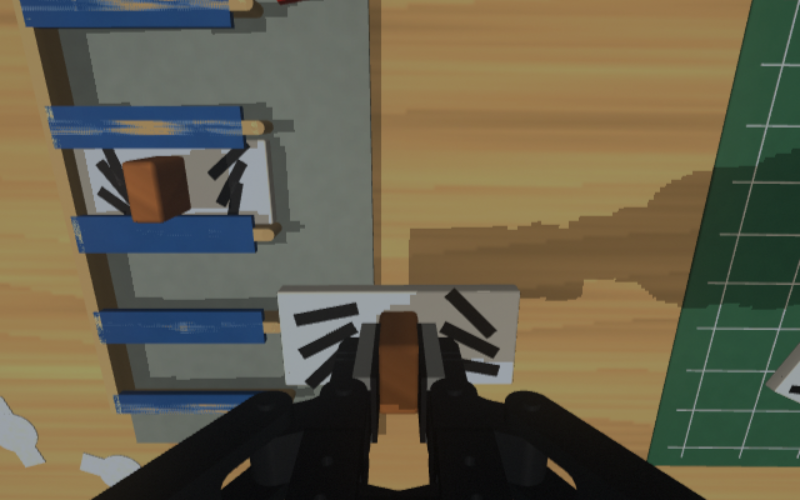

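Plate 3 is home in bay 2 at (180,180), and the held plate at (400,335) is square and in line with bay 3. I'll measure its offset in the hand.

```bash
python3 - <<'E'
from h import *
c=load('w7'); f=lambda u,v,z:px(c,u/1.25,v/1.25,z)
P=cloud(c); print('top z w7',[np.median(P[int(v/1.25)-3:int(v/1.25)+3,int(u/1.25)-3:int(u/1.25)+3,2]) for u,v in [(300,300),(380,298),(430,300),(505,350),(510,300)]])
d=load('w4'); Q=cloud(d); print('top z w4',[np.median(Q[int(v/1.25)-3:int(v/1.25)+3,int(u/1.25)-3:int(u/1.25)+3,2]) for u,v in [(300,300),(380,298),(430,300),(505,350),(510,300)]])
print('plate',[f(*a,76)[:2].round(1) for a in [(278,291),(519,292),(513,384),(286,384)]])
for a,b in [((254,215),(254,251)),((264,309),(264,342)),((95,309),(95,342)),((75,216),(75,252))]: print(((f(*a,20.5)+f(*b,20.5))/2).round(1))
E
```

```text
top z w7 [np.float64(73.13726640512115), np.float64(72.95259907760166), np.float64(72.98770056880986), np.float64(73.19724640571394), np.float64(72.93868110189072)]
top z w4 [np.float64(77.88510653289491), np.float64(78.02377494294274), np.float64(77.9718717276944), np.float64(78.24917622597329), np.float64(77.78787263082873)]
plate [array([526.4, 109.9]), array([527. ,  23.3]), array([488.7,  21.9]), array([487.7, 109.6])]
[532.9 135.1  20.5]
[484.4 134.4  20.5]
[483.4 220.2  20.5]
[531.4 220.   20.5]
```

Call:
servo_tool:
  motion:
    - [[0.0015,0,-0.03],0]
    - [[0,0,-0.028],0]
    - [[0,0,0],0]
    - [[0,0,0],0]

```text
time: 22.42
position: [509.4, 66.9, 24.2]
tool_rot: [-3.141, -0.018, -0.002]
wrist_force: [-0.0, -0.3, -1.1]
finger_gap: 13.0
grip_force: 69.0
```

```bash
python3 -c "
from h import *
st(); c=robot.read_camera('wrist'); P=cloud(c); print([np.median(P[int(v/1.25)-3:int(v/1.25)+3,int(u/1.25)-3:int(u/1.25)+3,2]) for u,v in [(300,300),(380,298),(430,300),(505,350),(510,300)]]);st()"
```

```text
[509.4   66.9   24.18] -89.35 tilt [0.0012 0.0005] [-0.  -0.3 -1.1] 13.002092028404448
[np.float64(16.298503609571778), np.float64(15.876080670787074), np.float64(15.619898194533834), np.float64(15.31043767188672), np.float64(15.355104190989493)]
[509.42  67.08  24.23] -89.33 tilt [0.0014 0.0006] [-0.4 -0.3 -0.4] 12.828423829507566
```

Call:
servo_tool:
  motion:
    - [[-0.0001,0.009,-0.001],0]
    - [[-0.0001,0.009,0],0]
    - [[-0.0001,0.009,0],0]
    - [[-0.0002,0.009,0],0]
    - [[0,0,0],0]

```text
time: 23.1
position: [508.2, 104.2, 22.1]
tool_rot: [-3.141, -0.022, 0.0]
wrist_force: [0.5, 0.4, -0.5]
finger_gap: 12.6
grip_force: 69.0
```

Call:
servo_tool:
  motion:
    - [[-0.0001,0.01,0],0]
    - [[-0.0001,0.01,0],0]
    - [[-0.0001,0.01,0],0]
    - [[-0.0002,0.01,0],0]
    - [[-0.0001,0.01,0],0]
    - [[0,0,0],0]

```text
time: 23.85
position: [507.6, 154.2, 22.0]
tool_rot: [-3.141, -0.022, 0.0]
wrist_force: [-0.5, -0.5, -0.9]
finger_gap: 12.9
grip_force: 69.0
```

Call:
servo_tool:
  motion:
    - [[-0.0001,0.008,0],0]
    - [[-0.0001,0.006,0],0]
    - [[0,0.003,0],0]
    - [[0,0.002,0],0]
    - [[0,0.001,0],0]
    - [[0,0.001,0],0]
    - [[0,0,0],0]

```text
time: 24.72
position: [507.5, 172.5, 22.0]
tool_rot: [3.14, 0.017, -0.001]
wrist_force: [0.0, -6.8, 0.6]
finger_gap: 12.6
grip_force: 69.3
```

Call:
servo_tool:
  motion:
    - [[0,0,0],0]
    - [[0,0,0],0]
    - [[0,0,0],0]
    - [[0,0,0.04],0]
    - [[0,0,0.05],0]
    - [[0,0,0.04],0]
    - [[0,0,0],0]
  hand: 0.65

```text
time: 25.6
position: [509.4, 175.1, 155.6]
tool_rot: [-3.138, -0.019, -0.009]
wrist_force: [-0.7, 0.1, 0.1]
finger_gap: 30.3
grip_force: 0.0
```

```bash
python3 - <<'E'
from h import *
grip('w8'); c=shot('side','side3');plates(c)
E
```

```text
tcp [508.2 174.6 153.4] yaw -89.29 29.739386883879014
floor med z 199.87252371929264
griptop 706 [535.2 173.   40.2] [array([530.8, 173. ]), array([74.4, 13.8]), np.float64(0.7)]
slab 7033 [528.  171.4  12.6] [array([504.8, 161.5]), array([131.9, 113. ]), np.float64(0.8)]
[597.  42.] 1231 [array([1852.4,  663.1]), array([667.5,  28.4]), np.float64(89.2)] 8.6
[215.  85.] 1255 [array([299. , 653.5]), array([238.8,  96.5]), np.float64(1.0)] 7.0
[146.  92.] 1122 [array([ 35.2, 617.6]), array([254.4, 172.7]), np.float64(74.1)] 8.1
[334. 104.] 707 [array([695.3, 421.5]), array([116.3, 195.3]), np.float64(89.8)] 8.0
[231. 113.] 1080 [array([336.4, 482.9]), array([118.9, 377.9]), np.float64(54.3)] 8.6
[316. 181.] 3963 [array([542.7,  64.5]), array([321.2, 467.9]), np.float64(10.3)] 7.8
[411. 177.] 994 [array([806.8,  78.8]), array([141.3, 253.4]), np.float64(35.3)] 9.1
[134. 257.] 3765 [array([14.9,  8.3]), array([302.5, 269.1]), np.float64(5.9)] 10.8
[303. 276.] 517 [array([ 446.5, -193.4]), array([109.4,  54.9]), np.float64(64.7)] 9.2
[240. 311.] 576 [array([ 255.9, -258.6]), array([ 61.8, 103.5]), np.float64(14.6)] 7.8
[340. 305.] 205 [array([ 513.3, -292.6]), array([67.9, 24. ]), np.float64(83.3)] 11.0
[277. 360.] 813 [array([ 338.5, -410.9]), array([157.7,  77. ]), np.float64(88.7)] 7.7
[458. 385.] 121 [array([ 724.1, -546.6]), array([102.9,   6.5]), np.float64(28.5)] 6.3
```

Call:
servo_tool:
  motion:
    - [[-0.0068,-0.0372,0],-2.47]
    - [[-0.0068,-0.0372,0],-2.47]
    - [[-0.0068,-0.0372,0],-2.47]
    - [[-0.0068,-0.0372,0],-2.47]
    - [[-0.0068,-0.0372,0],-2.47]
    - [[-0.0068,-0.0372,0],-2.47]
    - [[-0.0068,-0.0372,0],-2.47]
    - [[-0.0068,-0.0372,0],-2.47]
    - [[-0.0068,-0.0372,-0.018],-2.47]
    - [[-0.0068,-0.0372,-0.018],-2.47]
    - [[0,0,0],0]
    - [[0,0,0],0]

```text
time: 27.2
position: [438.9, -198.2, 116.1]
tool_rot: [-3.072, 0.655, 0.001]
wrist_force: [-0.6, 0.2, -0.3]
finger_gap: 29.7
grip_force: 0.0
```

```bash
python3 - <<'E'
from h import *
grip('w9')
E
```

```text
tcp [ 439.4 -197.6  116.3] yaw -113.99 29.89904262593058
floor med z 146.34407134942305
griptop 736 [ 441.  -196.5   37. ] [array([ 440.7, -196.2]), array([13.4, 25.4]), np.float64(66.3)]
slab 5468 [ 441.7 -196.9    9.2] [array([ 440.4, -196.2]), array([90.2, 40.1]), np.float64(65.9)]
```

Call:
servo_tool:
  motion:
    - [[0.0014,0.0014,-0.04],0]
    - [[0,0,-0.04],0]
    - [[0,0,-0.022],0]
    - [[0,0,0],0]
    - [[0,0,0],0]

```text
time: 27.88
position: [441.8, -196.3, 15.2]
tool_rot: [-3.073, 0.652, -0.002]
wrist_force: [0.2, -0.4, 1.1]
finger_gap: 29.8
grip_force: 0.0
```

Call:
servo_tool:
  motion:
    - [[0,0,0],0]
    - [[0,0,0],0]
    - [[0,0,0],0]
    - [[0,0,0],0]
  hand: 1

```text
time: 28.38
position: [442.1, -196.6, 15.6]
tool_rot: [-3.072, 0.653, -0.004]
wrist_force: [-1.5, 0.9, 5.8]
finger_gap: 12.8
grip_force: 68.9
```

Call:
servo_tool:
  motion:
    - [[0,0,0.02],0]
    - [[0,0,0.04],0]
    - [[0,0,0.04],0]
    - [[0,0,0],0]

```text
time: 28.88
position: [443.1, -197.1, 117.6]
tool_rot: [-3.072, 0.653, -0.011]
wrist_force: [-0.5, 0.6, -2.3]
finger_gap: 12.6
grip_force: 68.5
```

Call:
servo_tool:
  motion:
    - [[0.0021,0.0329,0],3.09]
    - [[0.0021,0.0329,0],3.09]
    - [[0.0021,0.0329,0],3.09]
    - [[0.0021,0.0329,0],3.09]
    - [[0.0021,0.0329,0],3.09]
    - [[0.0021,0.0329,0],3.09]
    - [[0.0021,0.0329,0],3.09]
    - [[0.0021,0.0329,0],3.09]
    - [[0,0,-0.035],0]
    - [[0,0,0],0]
    - [[0,0,0],0]

```text
time: 30.25
position: [458.0, 66.8, 79.8]
tool_rot: [3.141, 0.02, 0.0]
wrist_force: [-0.1, 0.5, -0.5]
finger_gap: 12.6
grip_force: 68.5
```

```bash
python3 - <<'E'
from h import *
c=shot('wrist','w10'); st()
P=cloud(c); H=cv2.cvtColor(c['frame'],cv2.COLOR_RGB2HSV)
print('top z',[np.median(P[int(v/1.25)-3:int(v/1.25)+3,int(u/1.25)-3:int(u/1.25)+3,2]) for u,v in [(300,300),(380,298),(430,300),(505,350),(510,300)]])
cv2.imwrite('pics/w10b.png',cv2.resize(cv2.imread('pics/w10.png'),None,fx=1.25,fy=1.25))
E
```

```text
[458.36  66.72  80.13] -89.3 tilt [0.001  0.0003] [-0.3 -0.3 -1.5] 12.802643464147057
top z [np.float64(73.41472910965362), np.float64(73.22148849370964), np.float64(73.27395137698431), np.float64(73.57276576658512), np.float64(73.41627165802409)]
```

View pics/w10b.png

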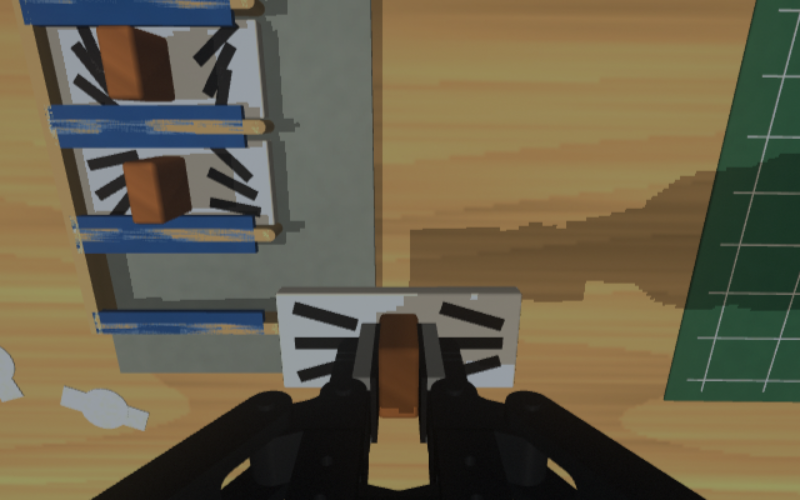

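Plates 2 and 3 are home in bays 3 and 2. The last plate, at (400,338), is square and in line with bay 4.

Call:
servo_tool:
  motion:
    - [[0.0016,0,-0.03],0]
    - [[0,0,-0.0285],0]
    - [[0,0,0],0]
    - [[0,0,0],0]

```text
time: 30.8
position: [459.9, 66.7, 21.6]
tool_rot: [-3.141, -0.019, -0.002]
wrist_force: [0.1, 0.1, -1.4]
finger_gap: 12.2
grip_force: 69.2
```

Call:
servo_tool:
  motion:
    - [[-0.0001,0.009,-0.001],0]
    - [[-0.0001,0.009,0],0]
    - [[-0.0001,0.009,0],0]
    - [[-0.0002,0.009,0],0]
    - [[0,0,0],0]

```text
time: 31.42
position: [458.9, 103.7, 19.7]
tool_rot: [-3.141, -0.022, -0.0]
wrist_force: [-0.1, 0.6, -1.8]
finger_gap: 12.4
grip_force: 69.2
```

Call:
servo_tool:
  motion:
    - [[-0.0001,0.01,0],0]
    - [[-0.0001,0.01,0],0]
    - [[-0.0001,0.01,0],0]
    - [[-0.0002,0.01,0],0]
    - [[-0.0001,0.01,0],0]
    - [[0,0,0],0]

```text
time: 32.17
position: [458.4, 154.3, 19.8]
tool_rot: [-3.14, -0.022, -0.001]
wrist_force: [0.8, 2.4, 1.4]
finger_gap: 12.7
grip_force: 69.5
```

Call:
servo_tool:
  motion:
    - [[-0.0001,0.008,0],0]
    - [[-0.0001,0.006,0],0]
    - [[0,0.003,0],0]
    - [[0,0.002,0],0]
    - [[0,0.001,0],0]
    - [[0,0.001,0],0]
    - [[0,0,0],0]

```text
time: 33.05
position: [458.2, 172.0, 19.6]
tool_rot: [3.14, 0.018, -0.0]
wrist_force: [2.4, -9.3, 4.6]
finger_gap: 12.5
grip_force: 70.0
```

Call:
servo_tool:
  motion:
    - [[0,0,0],0]
    - [[0,0,0],0]
    - [[0,0,0],0]
    - [[0,0,0.04],0]
    - [[0,0,0.05],0]
    - [[0,0,0.04],0]
    - [[0,0,0],0]
  hand: 0.65

```text
time: 33.92
position: [459.6, 174.8, 152.7]
tool_rot: [-3.138, -0.02, -0.008]
wrist_force: [-0.3, -0.4, -0.4]
finger_gap: 30.1
grip_force: 0.0
```

Call:
servo_tool:
  motion:
    - [[0.01,-0.03,0],0]
    - [[0.01,-0.03,0],0]
    - [[0.01,-0.03,0],0]
    - [[0,0,0],0]
    - [[0,0,0],0]

```text
time: 34.55
position: [487.3, 84.3, 148.8]
tool_rot: [-3.142, -0.02, 0.002]
wrist_force: [0.3, 0.3, -0.3]
finger_gap: 29.6
grip_force: 0.0
```

```bash
python3 - <<'E'
from h import *
c=shot('wrist','w11'); st()
P=cloud(c); H=cv2.cvtColor(c['frame'],cv2.COLOR_RGB2HSV)
m=((P[...,2]>38)&(P[...,2]<45)&(H[...,1]>70)&(P[...,1]>120)&(P[...,1]<220)&(P[...,0]>420)&(P[...,0]<640)).astype(np.uint8)
n,l,s,ce=cv2.connectedComponentsWithStats(m)
for i in range(1,n):
    if s[i,4]>50: print(P[l==i].mean(0).round(1),[np.round(x,1) for x in cv2.minAreaRect(P[l==i][:,:2].astype(np.float32))])
E
```

```text
[487.37  84.66 148.96] -89.21 tilt [-0.0011  0.    ] [-0.6 -0.6 -0.9] 30.328141304729428
[555.3 172.5  40.8] [array([555. , 172.7]), array([14.1, 25.2]), np.float64(90.0)]
[506.4 171.7  40.8] [array([506., 172.]), array([25.2, 14.3]), np.float64(2.6)]
[457.6 171.2  40.8] [array([457.3, 172. ]), array([25.7, 14.6]), np.float64(0.7)]
```

View pics/w11.png

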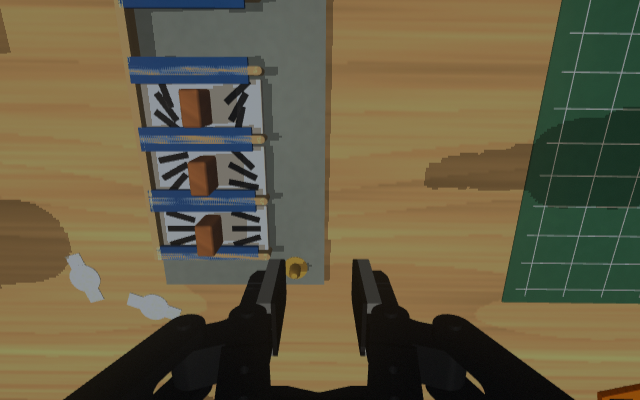

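All three plates are home, with grips at (195,107), (203,176) and (208,235), and the brass bolt is visible at (297,268). Next is the knob.

Call:
servo_tool:
  motion:
    - [[0.0196,-0.0177,-0.002],9.93]
    - [[0.0196,-0.0177,-0.002],9.93]
    - [[0.0196,-0.0177,-0.002],9.93]
    - [[0.0196,-0.0177,-0.002],9.93]
    - [[0.0196,-0.0177,-0.002],9.93]
    - [[0.0196,-0.0177,-0.002],9.93]
    - [[0.0196,-0.0177,-0.002],9.93]
    - [[0.0196,-0.0177,-0.002],9.93]
    - [[0.0196,-0.0177,-0.002],9.93]
    - [[0.0196,-0.0177,-0.002],9.93]
    - [[0,0,0],0]
    - [[0,0,0],0]

```text
time: 36.1
position: [683.6, -91.7, 129.1]
tool_rot: [-2.019, -2.405, 0.0]
wrist_force: [-0.3, 0.3, 0.2]
finger_gap: 30.0
grip_force: 0.0
```

```bash
python3 - <<'E'
from h import *
d=load('w11'); print('bolt',px(d,296,267,21))
c=shot('wrist','w12'); st()
P=cloud(c); H=cv2.cvtColor(c['frame'],cv2.COLOR_RGB2HSV)
m=(P[...,2]>28)&(P[...,2]<45)&(np.hypot(P[...,0]-683,P[...,1]+92)<40)
q=P[m]; print(len(q),cv2.minEnclosingCircle(q[:,:2].astype(np.float32)),q.mean(0),q[:,2].max())
r=P[((H[...,0]<8)|(H[...,0]>172))&(H[...,1]>150)&(P[...,2]<20)&(P[...,2]>-3)&(P[...,0]>630)&(P[...,1]>-160)]; print(len(r),cv2.minAreaRect(r[:,:2].astype(np.float32)))
E
```

```text
bolt [425.1733889  102.66208852  21.        ]
[683.58 -91.6  129.36] 9.99 tilt [-0.0006  0.0009] [0.3 0.7 0.4] 29.720636205583368
517 ((682.63232421875, -91.47564697265625), 9.038630485534668) [682.49458088 -90.50253434  35.16692554] 37.754953336542464
7692 ((674.6600341796875, -50.26557922363281), (25.633174896240234, 189.5299072265625), 10.173201560974121)
```

View pics/w12.png

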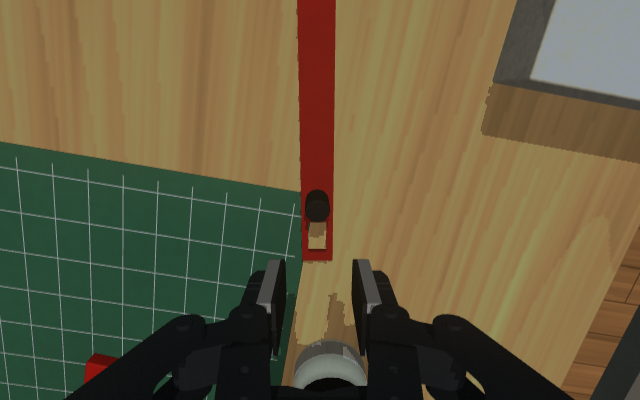

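Call:
servo_tool:
  motion:
    - [[-0.001,0,-0.05],0]
    - [[0,0,-0.04],0]
    - [[0,0,-0.025],0]
    - [[0,0,0],0]
    - [[0,0,0],0]

```text
time: 36.78
position: [683.7, -92.7, 16.2]
tool_rot: [2.018, 2.406, 0.002]
wrist_force: [-0.2, -0.3, 0.6]
finger_gap: 30.0
grip_force: 0.0
```

Call:
servo_tool:
  motion:
    - [[0,0,0],0]
    - [[0,0,0],0]
    - [[0,0,0],0]
    - [[0,0,0],0]
  hand: 1
  newtons: 50

```text
time: 37.28
position: [684.2, -93.1, 16.6]
tool_rot: [2.018, 2.406, 0.003]
wrist_force: [-0.6, 0.4, 8.1]
finger_gap: 16.0
grip_force: 48.8
```

Call:
servo_tool:
  motion:
    - [[0,0,0.006],0]
    - [[0,0,0.006],0]
    - [[0,0,0.006],0]
    - [[0,0,0.005],0]
    - [[0,0,0],0]

```text
time: 37.9
position: [682.7, -90.7, 37.7]
tool_rot: [-2.015, -2.407, -0.002]
wrist_force: [-0.4, 7.8, -3.2]
finger_gap: 16.0
grip_force: 48.8
```

Call:
servo_tool:
  motion:
    - [[-0.0174,-0.0023,0],-5]
    - [[-0.0175,-0.0008,0],-5]
    - [[-0.0175,0.0008,0],-5]
    - [[-0.0174,0.0023,0],-5]
    - [[-0.0171,0.0037,0],-5]
    - [[-0.0167,0.0053,0],-5]
    - [[-0.0162,0.0067,0],-5]
    - [[-0.0156,0.0081,0],-5]
    - [[-0.0148,0.0094,0],-5]
    - [[-0.0139,0.0107,0],-5]
    - [[-0.0129,0.0119,0],-5]
    - [[-0.0119,0.0129,0],-5]
    - [[0,0,0],0]

```text
time: 39.52
position: [494.4, -23.2, 38.3]
tool_rot: [-2.951, -1.076, -0.003]
wrist_force: [2.2, 3.0, -2.0]
finger_gap: 16.1
grip_force: 49.0
```

Call:
servo_tool:
  motion:
    - [[-0.0107,0.0139,0],-5]
    - [[-0.0094,0.0148,0],-5]
    - [[-0.0081,0.0156,0],-5]
    - [[-0.0067,0.0162,0],-5]
    - [[-0.0053,0.0167,0],-5]
    - [[-0.0037,0.0171,0],-5]
    - [[0,0,0],0]
    - [[0,0,0],0]

```text
time: 40.52
position: [450.7, 68.8, 37.8]
tool_rot: [3.129, 0.276, 0.001]
wrist_force: [1.4, 0.7, -0.8]
finger_gap: 16.0
grip_force: 49.1
```

```bash
python3 - <<'E'
from h import *
c=shot('wrist','w13'); st()
E
```

```text
[450.64  68.72  37.79] -79.95 tilt [ 0.0006 -0.0002] [ 0.6  0.3 -2.1] 15.986456882178553
```

View pics/w13.png

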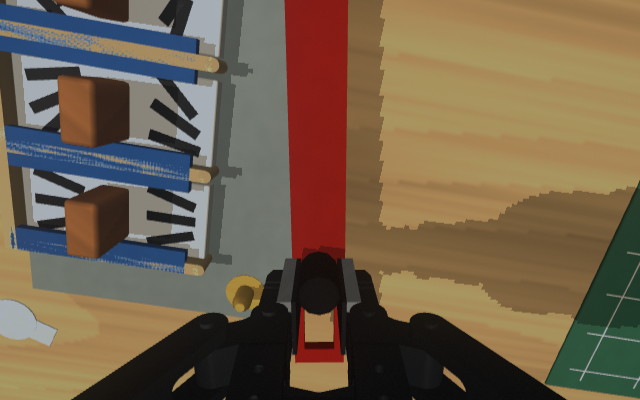

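The bar is lifted and close to the bolt at (243,296), with its slot at (320,327). I'll continue to just above the bolt.

Call:
servo_tool:
  motion:
    - [[-0.0016,0.0125,0],-3.1]
    - [[-0.001,0.0125,0],-3.1]
    - [[-0.0006,0.0112,0],-3]
    - [[0,0,0],0]
    - [[0,0,0],0]

```text
time: 41.2
position: [447.1, 104.9, 37.6]
tool_rot: [3.141, 0.024, -0.0]
wrist_force: [0.8, 0.4, -1.2]
finger_gap: 15.8
grip_force: 49.1
```

```bash
python3 - <<'E'
from h import *
c=shot('wrist','w14'); st()
cv2.imwrite('pics/w14b.png',cv2.resize(cv2.imread('pics/w14.png')[200:380,220:420],None,fx=3,fy=3,interpolation=cv2.INTER_CUBIC))
E
```

```text
[447.14 104.98  37.61] -89.17 tilt [ 0.0001 -0.0002] [-0.2  0.4 -1.8] 16.125031864194398
```

View pics/w14b.png

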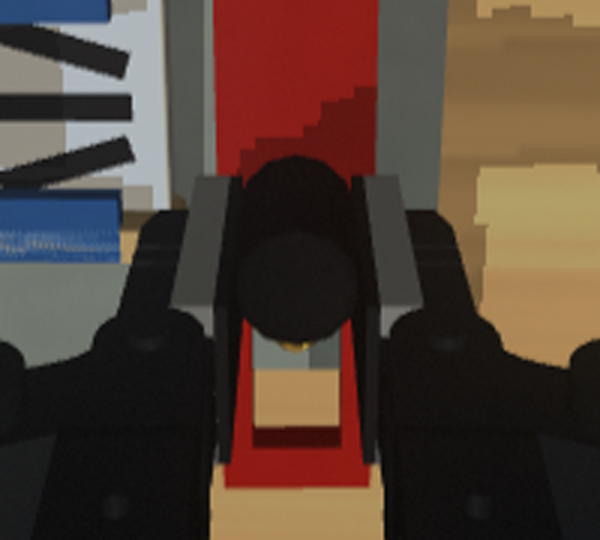

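The bolt shows at crop (297,345), centred between the slot's edges (253 to 341), so I'll lower the bar.

Call:
servo_tool:
  motion:
    - [[0,0,-0.005],0]
    - [[0,0,-0.005],0]
    - [[0,0,-0.004],0]
    - [[0,0,-0.003],0]
    - [[0,0,-0.001],0]
    - [[0,0,0],0]

```text
time: 42.0
position: [446.9, 105.9, 20.4]
tool_rot: [-3.141, -0.023, 0.001]
wrist_force: [-7.4, -1.3, 15.6]
finger_gap: 16.0
grip_force: 51.1
```

Call:
servo_tool:
  motion:
    - [[0,0,0],0]
    - [[0,0,0],0]
    - [[0,0,0],0]
    - [[0,0,0.03],0]
    - [[0,0,0.05],0]
    - [[0,0,0.05],0]
    - [[0,0,0],0]
    - [[0,0,0],0]
  hand: 0.65

```text
time: 43.0
position: [446.7, 105.9, 149.2]
tool_rot: [-3.141, -0.023, 0.0]
wrist_force: [-0.9, 0.0, -1.0]
finger_gap: 29.5
grip_force: 0.0
```

```bash
python3 - <<'E'
from h import *
c=shot('wrist','w15'); st()
P=cloud(c); H=cv2.cvtColor(c['frame'],cv2.COLOR_RGB2HSV)
r=P[((H[...,0]<6)|(H[...,0]>174))&(H[...,1]>170)&(P[...,2]<40)&(P[...,1]<125)&(P[...,1]>85)]
print(len(r),cv2.minAreaRect(r[:,:2].astype(np.float32)))
for a in range(390,650,20):
    k=r[(r[:,0]>a)&(r[:,0]<a+20)]; print(a,len(k),np.median(k[:,2]).round(1) if len(k) else '',end=' | ')
cv2.imwrite('pics/w15b.png',cv2.resize(cv2.imread('pics/w15.png'),None,fx=1.25,fy=1.25))
E
```

```text
[446.3  105.74 148.61] -89.17 tilt [-0.0014 -0.0005] [ 0.4  0.3 -1. ] 29.83742365012172
6915 ((492.1479797363281, 106.6927490234375), (191.33140563964844, 24.80753517150879), 0.8545264005661011)
390 320 11.1 | 410 262 11.3 | 430 244 11.3 | 450 608 11.1 | 470 783 11.2 | 490 830 11.1 | 510 894 11.1 | 530 969 11.1 | 550 1025 11.1 | 570 980 11.1 | 590 0  | 610 0  | 630 0  |
```

View pics/w15b.png

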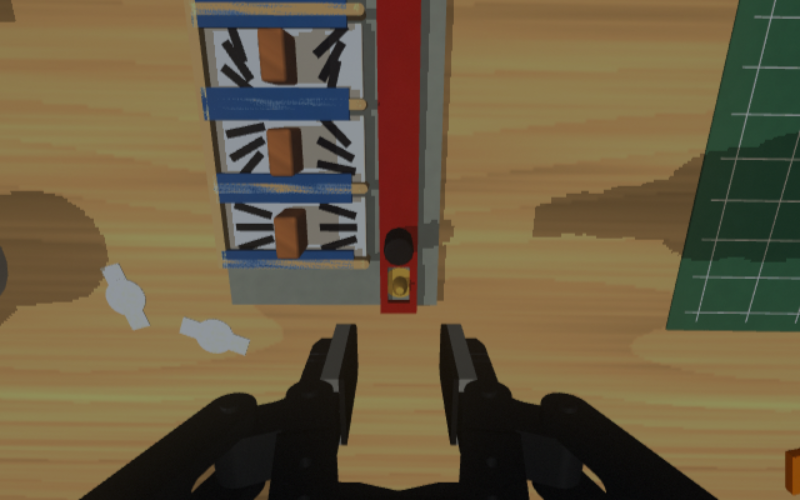

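The bar lies flat, with a uniform height along its length. The brass bolt shows in its slot at (400,287), and all three plates are home.

```bash
python3 -c "
from rig import robot
print(robot.hand_in())"
```

```text
the job is handed in; nothing more can be done
None
```

I slid all three white plates that were present fully home (bays 2, 3 and 4), swung the bar back so its slot sits flat over the brass bolt, kept the arm away from the bystanders, and handed in at about 43 s; no verdict was returned.

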